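# Make up a liquid sampling kit and a solids sampling kit

## Task

Make up two sampling kits from the stock on the front half of the bench: in the long narrow tray, stand the largest vial in the round pocket and lay the screw-cap tube in the groove; in the nearly square tray, stand the smallest vial in the round pocket and lay the steel tweezers in the groove. Keep the vials upright all the time and let everything sit fully down in its recess. Leave the middle-sized brown vial standing where it is.

Things in the scene. Friction and masses are not known exactly. Their poses are not given: they have to be found in the camera images.
- long_tray: Long narrow kit tray, grey plastic plate 82 x 234 x 18 mm (x, y, z), fixed. Recesses 10 mm deep (floors 8 mm above the bench): round pocket 66 mm across, centre at x = 0, y = +76 mm in the tray's frame; groove 34 mm wide (along x), 144 mm long (along y), centre at x = 0, y = -38 mm. Origin: centre of its underside, on the bench; z up, y along its longer side.
- square_tray: Nearly square kit tray, grey plastic plate 132 x 160 x 18 mm (x, y, z), fixed. Recesses 10 mm deep (floors 8 mm above the bench): round pocket 66 mm across, centre at x = +26 mm, y = 0 in the tray's frame; groove 34 mm wide (along x), 144 mm long (along y), centre at x = -40 mm, y = 0. Origin: centre of its underside, on the bench; z up, y along its longer side.
- large_vial: The largest of the three screw-cap vials of the stock (bottles at the very back of the bench are not stock): white, 52 mm in diameter, 85 mm high, standing; straight body up to 65 mm, then shoulder and a cap 45 mm across (blue). About 60 g. Origin: centre of its underside; z up.
- small_vial: The smallest of the three vials: white, 36 mm in diameter, 62 mm high, standing; straight body up to 47 mm, then shoulder and a cap 31 mm across (yellow). About 30 g. Origin: centre of its underside; z up.
- brown_vial: The middle-sized vial, brown with a black cap, 42 mm in diameter, 70 mm high, standing. It belongs to neither kit and stays where it is. Origin: centre of its underside; z up.
- tube: Conical tube with a screw cap, white, lying on the bench, 110 mm long, 21 mm high; it does not roll. It looks 21 mm thick, but the fingers close to about 14 mm on it. About 15 g. Origin: middle of its length, on the underside; y along its length, z up. Either end may point either way in the groove.
- tweezers: Steel tweezers lying on the bench, 124 mm long, 10 mm wide, 15 mm high, slim. Pinch them across their width at the middle. About 25 g. Origin: middle of their length, on the underside; y along their length, z up. Resting level, their y axis dips by 0.04 rad. Either end may point either way.

How it is judged:
By the outcome, as a careful person would: the job done as asked, in the order asked, and still so for the second after the job is handed in, with the robot touching nothing.
It also fails if it takes over 104 s, if anything falls off the work surface, if the arm or the gripper's body presses on something with over 40 N, if the wrist force passes 120 N, or if a joint passes its speed limit or range.

## Robot

A 6-joint arm with a two-finger parallel gripper is mounted at the origin on a cart in front of the work surface, level with it; the furniture and walls round the work are solid. World frame = base frame: x ahead of the robot, y to its left, z up, the work surface at z = 0. Lengths are in m, angles in degrees, forces in N, time in s.
With the tool pointing down it reaches from about 0.325 to 0.75 m from the base axis. Payload 7.6 kg.
Tool frame: the origin (TCP) lies on the mounting face of the last link; the fingertips stand 173 mm ahead of it and the grasp point (between the pads) lies 155 mm ahead of it (hold_point_z is the z of the grasp point in the tool frame, in m); z points along the fingers, y is the line along which they close (so a half turn about z gives the same grasp; the last joint's range is limited). The gripper opens to 85 mm and grips with 20 to 120 N. Pads are 22 mm wide; open, the fingers measure 114 mm over their backs; the gripper's body (76 mm by 85 mm) begins 54 mm behind the grasp point. The pads swing forward as they close: fully open they stand 13 mm farther back than shut.
Start: joints at [-77.538, 2.991, 80.254, -0, 96.75, -4.028], TCP at [0.149, -0.503, 0.405] pointing down, gripper open.
Joint ranges: [-166.34, 166.34], [-52.06, 124.39], [6.96, 135.62], [-60.46, 240.46], [14.63, 156.25], [-167.68, 167.68]. Speed limits (degrees/s): [147.25, 147.25, 172.46, 180, 180, 180].

## Interface

Orientations are given as [roll, pitch, yaw] about the fixed x, y, z axes, in that order (R = Rz(yaw) Ry(pitch) Rx(roll)).
In Python, from rig import * gives the robot as it stands. The module is installed in compiled form; this text tells all that it offers.
- The arm moves only by the tool step_arm, never from a script. Its argument "increments" is a list of rows, each a list of 6 numbers: the shift along the tool's x, y, z each as a share of 0.02 m, from -1 to 1, then the turn, a rotation vector about the tool's x, y, z each as a share of 0.08 rad, from -1 to 1. In form: [[x, y, z, rx, ry, rz], ...]. A call has 1 to 12 rows; each row shifts and turns the commanded pose from where the row before left it, along the tool's axes as they then stand; what a row does not reach is not made up. A row lasts 1/12 s, in which the tool goes at most 41.7 mm and 7.16 degrees, less where a joint would pass 70% of its speed; a pose out of reach is approached as far as the arm can. A call with a number of a shift or a turn outside -1 to 1 is refused whole. A call with a gripper value outside its range is refused whole. "grip" is the closure, from -1 (fully open) to 1 (shut), set as the call begins (left out, the last holds). The fingers move at their own pace and stop on an object; "newtons" is the grip in N (left out, the last holds). Time passes only in rows, so rows that do not move let the fingers close. It gives the time, the measured TCP pose, the force, the opening and the grip force at its end, in the units of the state.
- observe(): the state, without advancing time (a new reading comes with each control period).
- camera(name): name is "scene" or "top" or "wrist"; returns the picture (480x640x3 uint8, red, green, blue); there is no depth.
- camera_model(name): a dict with "intrinsics" (3x3 intrinsics, pixels), "R" (3x3) and "t" (3): a world point X has camera coordinates R X + t. Camera axes: x right, y down, z forward; pixel columns grow to the right and rows downward; lengths in m; the calibration is good to about 2 mm. The wrist camera is an equidistant fisheye: a pixel r from the principal point sees the ray r / f radians off the axis. A picture is of the moment at which its call begins: read the wrist's pose just before it. camera_model takes no time and is no camera call; for the wrist camera it gives the pose at the moment of the call.
- hand_in(): hands the job in; it is judged then, once.
The state is a dict: "time": time; "joint_pos": joint angles; "qd": joint speeds; "effort": joint torques, N m; "position": TCP position; "eef_rot": TCP orientation; "force": force on the tool from outside, world axes, zero at the start; "torque": the same for the moment, N m; "opening": finger opening in m; "grip_force": force on a finger pad.
Only numpy, scipy, OpenCV 4.12 (cv2) and the standard library are available. Lean on these libraries where they do the work, as an engineer would, in place of code of your own. Each camera call takes 0.05 s, during which the arm holds its last target. There are 200 camera calls.

## Working session

There is one attempt and no reset: what is moved stays moved. The work goes in short steps, Python scripts to look and compute and a tool call to move; the robot and the scene stay as the last step left them, time stands still between calls to the robot, and variables do not carry over. Pictures are saved under pics/ and viewed, at most 16 in all, crops included, and the job is handed in when it is done.

Besides the shell and the picture viewer there is one more tool, called after "Emit:" as name(argument=value, ...) on one line, values as JSON. step_arm: Moves the arm, as the interface text tells. Shift numbers are shares of 0.02 m and turn numbers shares of 0.08 rad, none past 1 either way. Its arguments: {"type":"object","properties":{"increments":{"type":"array"},"grip":{"type":"number"},"newtons":{"type":"number"}},"required":["increments"]}

```bash
mkdir -p pics; ls
python3 - <<'E'
from rig import *
import cv2,numpy as np
print(observe())
for n in("scene","top","wrist"):
    m=camera_model(n);print(n,np.round(m["intrinsics"],1).tolist(),np.round(m["R"],3).tolist(),np.round(m["t"],3).tolist())
    cv2.imwrite(f"pics/{n}0.png",camera(n)[:,:,::-1])
E
```

```text
pics
{'time': 0.0, 'joint_pos': array([-7.75387631e+01,  3.02803535e+00,  8.03145799e+01,  1.10232325e-03,
        9.67517853e+01, -4.02787967e+00]), 'qd': array([ 0.04823264,  0.06612334,  0.05124726,  0.0167962 ,  0.01549944,
       -0.0734354 ]), 'effort': array([-2.77897146e-05, -3.81657672e+01, -3.60192525e+01, -1.08927995e-04,
        6.05558191e-03,  2.19457280e-05]), 'position': array([ 0.149029  , -0.50336751,  0.403851  ]), 'eef_rot': array([-1.79905909e+02, -7.72305702e-03,  1.64892389e+01]), 'force': array([-0.45936204, -0.42082604, -0.66201463]), 'torque': array([-0.0236262 ,  0.06854123,  0.0453844 ]), 'grip_force': 0.0, 'opening': 0.08547019390923613}
scene [[590.6, 0.0, 315.4], [0.0, 590.6, 237.4], [0.0, 0.0, 1.0]] [[0.876, -0.483, -0.004], [-0.235, -0.419, -0.877], [0.422, 0.769, -0.48]] [-0.491, 0.127, 0.779]
top [[521.4, 0.0, 311.3], [0.0, 521.4, 235.1], [0.0, 0.0, 1.0]] [[-0.003, -1.0, -0.009], [-0.996, 0.004, -0.085], [0.085, 0.009, -0.996]] [-0.087, 0.496, 0.932]
wrist [[371.6, 0.0, 315.3], [0.0, 371.6, 238.5], [0.0, 0.0, 1.0]] [[0.284, -0.959, -0.003], [-0.924, -0.275, 0.265], [-0.255, -0.073, -0.964]] [-0.523, -0.036, 0.38]
```

View pics/top0.png

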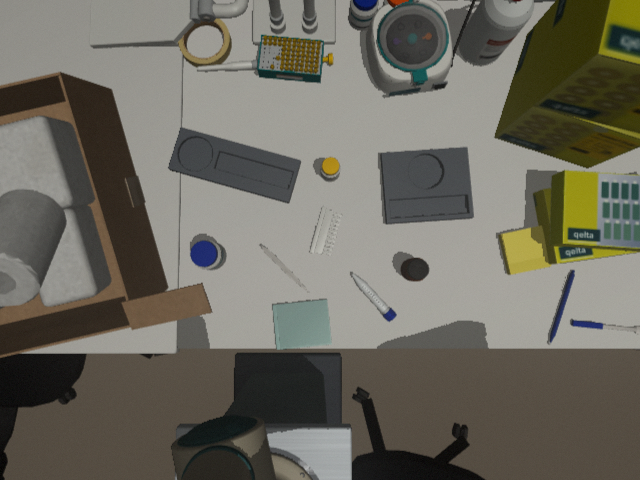

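View pics/scene0.png

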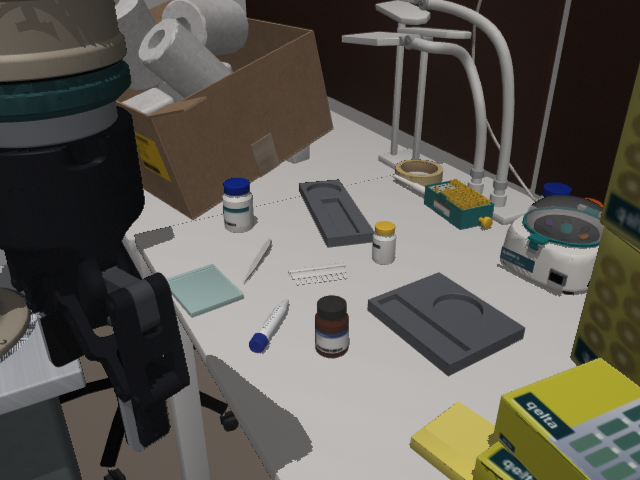

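Top view: long tray around (235,165) with its pocket at (195,152); square tray (427,185), pocket (427,171), groove (428,206). Blue-cap large vial is at (205,252), yellow-cap small vial (330,167), tweezers (283,267), tube (373,296), brown vial (414,268).

```bash
cat > h.py <<'E'
from rig import *
import cv2,numpy as np
from scipy.spatial.transform import Rotation as Ro
def ray(name,uv,m=None):
    m=m or camera_model(name);K=np.array(m["intrinsics"]);R=np.array(m["R"]);t=np.array(m["t"])
    d=np.array([(uv[0]-K[0,2])/K[0,0],(uv[1]-K[1,2])/K[1,1],1.])
    if name=="wrist":
        r=np.hypot(d[0],d[1])+1e-12;d=np.array([d[0]/r*np.sin(r),d[1]/r*np.sin(r),np.cos(r)])
    return -R.T@t,R.T@d
def onz(name,uv,z,m=None):
    c,d=ray(name,uv,m);return (c+d*(z-c[2])/d[2])[:2]
def proj(name,X,m=None):
    m=m or camera_model(name);K=np.array(m["intrinsics"]);p=np.array(m["R"])@X+np.array(m["t"])
    if name=="wrist":
        s=np.hypot(p[0],p[1]);a=np.arctan2(s,p[2]);q=p[:2]/s*a
    else:q=p[:2]/p[2]
    return K[:2,:2]@q+K[:2,2]
def blobs(mask,amin=60):
    cs,_=cv2.findContours(mask.astype(np.uint8),cv2.RETR_EXTERNAL,cv2.CHAIN_APPROX_NONE)
    return [c for c in cs if cv2.contourArea(c)>amin]
def plan(x,y,z,yaw):
    """remaining move to grasp point x,y,z (pointing down, yaw of tool x axis mod 180), tool axes, in shares"""
    s=observe();R=Ro.from_euler("xyz",s["eef_rot"],degrees=True)
    g=s["position"]+R.apply([0,0,.155])
    cur=s["eef_rot"][2];dy=(yaw-cur+90)%180-90
    d=R.inv().apply(np.array([x,y,z])-g)
    print("grasp pt",g.round(4),"rpy",s["eef_rot"].round(2),"shift shares",(d/.02).round(2),"turn rz shares",round(-np.radians(dy)/.08,2),"j6",s["joint_pos"][5].round(1),"dyaw",round(dy,1))
E
python3 - <<'E'
from h import *
im=cv2.cvtColor(cv2.imread("pics/top0.png"),cv2.COLOR_BGR2HSV).astype(int);H,S,V=im[...,0],im[...,1],im[...,2]
box=lambda m,x0,x1,y0,y1:np.where((np.arange(480)[:,None]>=y0)&(np.arange(480)[:,None]<y1)&(np.arange(640)>=x0)&(np.arange(640)<x1),m,0)
def rect(c,z):
    P=np.array([onz("top",p,z) for p in c[:,0]],np.float32)
    (c0,wh,a)=cv2.minAreaRect(P);B=cv2.boxPoints((c0,wh,a));e=[B[1]-B[0],B[2]-B[1]];L=max(e,key=np.linalg.norm)
    return np.round(c0,4),np.round(wh,4),"long-axis deg",round(np.degrees(np.arctan2(L[1],L[0])),1)
for n,b in(("long",(160,310,120,210)),("square",(370,485,140,230))):
    for c in blobs(box(V<105,*b),1000):print(n,cv2.boundingRect(c),*rect(c,.018))
for n,b,m,z in(("large",(180,235,230,280),(H>100)&(H<135)&(S>120),.085),("small",(310,350,150,185),(H>10)&(H<35)&(S>120),.062),("brown",(390,440,245,290),V<90,.07)):
    for c in blobs(box(m,*b),100):
        (u,v),r=cv2.minEnclosingCircle(c);mm=cv2.moments(c);p=(mm["m10"]/mm["m00"],mm["m01"]/mm["m00"])
        print(n,(u,v,r),p,onz("top",p,z),"diam mm",2*r/521*930)
# background-relative for tube/tweezers
g=cv2.imread("pics/top0.png");cr=g[230:330,240:420];cv2.imwrite("pics/crop0.png",cv2.resize(cr,None,fx=4,fy=4,interpolation=cv2.INTER_CUBIC))
for n,z in(("p0",(195,152)),("p1",(427,171))):print(n,onz("top",z,.018))
E
```

```text
long (168, 125, 133, 78) [0.6266 0.0552] [0.2359 0.0889] long-axis deg 73.0
square (378, 147, 96, 77) [ 0.588  -0.2978] [0.1331 0.167 ] long-axis deg -86.4
large (203.2215118408203, 253.42405700683594, 13.006477355957031) (203.24743326488706, 253.25154004106776) [0.4598996  0.09521835] diam mm 46.433873094203605
small (330.0625, 165.6875, 8.752331733703613) (330.06018518518516, 165.68132716049382) [ 0.6152006  -0.12205641] diam mm 31.24632826235839
brown (413.8928527832031, 269.5, 14.327054023742676) (413.8752036493972, 268.8716194200065) [ 0.43256478 -0.26484816] diam mm 51.14840783908134
p0 [0.65203748 0.12794298]
p1 [ 0.61406085 -0.30231626]
```

View pics/crop0.png

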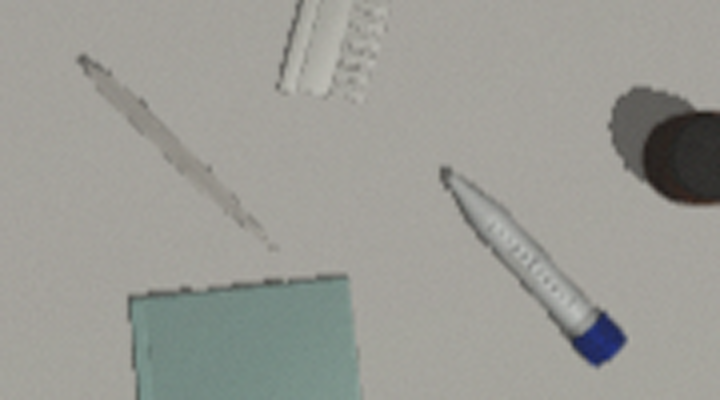

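Crop: tweezers run from (260,245) to (309,292), tube from tip (351,273) to cap end (392,317) in top pixels. I also need the box's clearance by the long tray.

Run:
```python
from h import *
for n,a,b,z in(("tweez",(260,245),(308.9,292.2),.006),("tube",(350.5,273),(391.5,317.5),.010)):
    A=onz("top",a,z);B=onz("top",b,z);d=B-A;print(n,A,B,"mid",(A+B)/2,"len",np.linalg.norm(d),"deg",np.degrees(np.arctan2(d[1],d[0])))
g=cv2.imread("pics/scene0.png")[0:260,90:350];t=cv2.imread("pics/top0.png")[60:360,0:260]
a=cv2.resize(g,(400,400));b=cv2.resize(t,(347,400));cv2.imwrite("pics/box.png",np.hstack([a,b]))
```

```text
tweez [0.47891246 0.00715025] [ 0.39164456 -0.08331322] mid [ 0.43527851 -0.03808149] len 0.12569536709578122 deg -133.9699464566699
tube [ 0.42656973 -0.15980587] [ 0.34553632 -0.2336492 ] mid [ 0.38605303 -0.19672754] len 0.10963233991349237 deg -137.65801802416274
```

View pics/box.png

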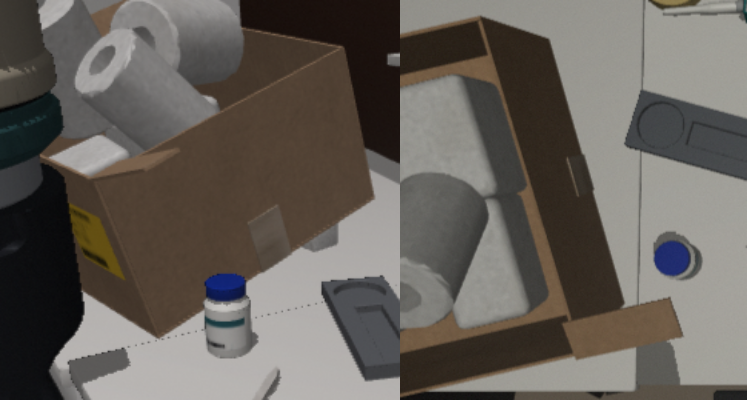

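Run:
```python
from h import *
def tri(a,b):
    c1,d1=ray("top",a);c2,d2=ray("scene",b);d1/=np.linalg.norm(d1);d2/=np.linalg.norm(d2)
    s=np.linalg.lstsq(np.stack([d1,-d2],1),c2-c1,rcond=None)[0];p,q=c1+s[0]*d1,c2+s[1]*d2
    return (p+q)/2,np.linalg.norm(p-q)
S=lambda u,v:(90+u*.65,v*.65);T=lambda u,v:((u-400)*.75,60+v*.75)
print("flap tips",tri(T(672,298),S(178,150)),tri(T(683,335),S(178,150)))
print("flap root",tri(T(565,322),S(97,178)))
print("bottom edge",onz("top",T(548,40),0),onz("top",T(622,303),0),onz("scene",S(160,337),0),onz("scene",S(373,197),0))
plan(.46,.095,.145,73)
```

```text
flap tips (array([0.40912983, 0.05906408, 0.24482838]), np.float64(0.0011899975854396299)) (array([0.38626329, 0.03955893, 0.25379765]), np.float64(0.030315711848404023))
flap root (array([0.37125094, 0.1953811 , 0.18573566]), np.float64(0.02401569831428603))
bottom edge [0.77850137 0.29576458] [0.40134613 0.18107292] [0.39827565 0.15986348] [0.87816046 0.48345846]
grasp pt [ 0.149  -0.5032  0.2491] rpy [-179.93   -0.     16.49] shift shares [ 23.4  -24.26   5.23] turn rz shares -12.33 j6 -4.0 dyaw 56.5
```

Lengths match (125.7 vs 124 mm, 109.6 vs 110 mm). The box has a flap reaching (0.41, 0.06) at z≈0.25, so I'll approach the large vial from +x/-y with the camera side (+x of the tool) facing away, leaned slightly outward.

Emit:
step_arm(increments=[[0, 0, -0.25, 0, 0, 0.9], [0, 0, -0.25, 0, 0, 0.9], [0, 0, -0.25, 0, 0, 0.9], [0, 0, -0.25, 0, 0, 0.9], [0.8, -1, 0, 0, 0, 0], [0.8, -1, 0, 0, 0, 0], [0.8, -1, 0, 0, 0, 0], [0.8, -1, 0, 0, 0, 0], [0.8, -1, 0, 0, 0, 0], [0.8, -1, 0, 0, 0, 0], [0.8, -1, 0, 0, 0, 0], [0.8, -1, 0, 0, 0, 0]], grip=-1, newtons=25)

```text
time: 1.15
position: [0.2776, -0.3423, 0.4245]
eef_rot: [-180.0, 0.0, -0.0]
force: [0.0, -0.8, 0.4]
opening: 0.0856
grip_force: 0.0
```

Emit:
step_arm(increments=[[0.8, -1, 0, 0, 0, 0], [0.8, -1, 0, 0, 0, 0], [0.8, -1, 0, 0, 0, 0], [0.8, -1, 0, 0, 0, 0], [0.8, -1, 0, 0, 0, 0], [0.8, -1, 0, 0, 0, 0], [0.8, -1, 0, 0, 0, 0], [0.8, -1, 0, 0, 0, 0], [0.8, -1, 0, 0, 0, 0], [0.8, -1, 0, 0, 0, 0], [0.8, -1, 0, 0, 0, 0], [0.8, -1, 0, 0, 0, 0]])

```text
time: 2.15
position: [0.4697, -0.1023, 0.4244]
eef_rot: [-180.0, 0.0, -0.0]
force: [0.0, 0.5, -0.5]
opening: 0.0854
grip_force: 0.0
```

Run:
```python
from h import *
plan(.46,.095,.145,0)
cv2.imwrite("pics/w1.png",camera("wrist")[:,:,::-1])
import pickle;pickle.dump(camera_model("wrist"),open("w1.pkl","wb"))
m=camera_model("wrist")
for X in([.649,.128,.018],[.6155,.0189,.018],[.46,.095,.085],[.435,-.038,.008],[.614,-.296,.018],[.615,-.122,.062],[.386,-.197,.01]):print(X,proj("wrist",np.array(X),m).round(0))
print(observe()["joint_pos"].round(1),observe()["force"].round(1),observe()["time"])
```

```text
grasp pt [ 0.4697 -0.1023  0.2694] rpy [-1.8e+02  3.0e-02 -1.0e-02] shift shares [-0.48 -9.86  6.22] turn rz shares -0.0 j6 73.3 dyaw 0.0
[0.649, 0.128, 0.018] [112.  51.]
[0.6155, 0.0189, 0.018] [202.  68.]
[0.46, 0.095, 0.085] [113. 230.]
[0.435, -0.038, 0.008] [260. 235.]
[0.614, -0.296, 0.018] [499.  78.]
[0.615, -0.122, 0.062] [342.  54.]
[0.386, -0.197, 0.01] [403. 278.]
[-16.4  -4.3  85.3   0.1  99.   73.5] [-0.4  3.  -1.1] 2.2
```

View pics/w1.png

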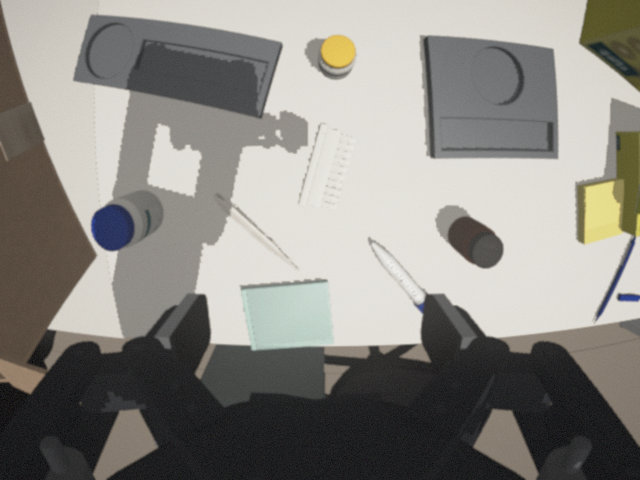

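Wrist view: cap centre (112,228), long-tray pocket (111,50), small vial (338,52), square pocket (497,75), tweezers, tube and brown vial all lie within 2-3 px of the predictions from the top camera (~1 mm/px). Now moving above the large vial with the lean.

Emit:
step_arm(increments=[[0.4, -0.99, 0, 0, -1, 0], [0.36, -0.99, 0.06, 0, -1, 0], [0, -0.99, 0, 0, 0, 0], [0, -0.99, 0, 0, 0, 0], [0, -0.99, 0, 0, 0, 0], [0, -0.99, 0, 0, 0, 0], [0, -0.99, 0, 0, 0, 0], [0, -0.99, 0, 0, 0, 0], [0, -0.97, 0, 0, 0, 0], [0, -0.97, 0, 0, 0, 0], [0, 0, 0, 0, 0, 0]])

```text
time: 3.12
position: [0.484, 0.096, 0.4225]
eef_rot: [-180.0, 9.2, 0.2]
force: [0.5, -0.0, 0.4]
opening: 0.0853
grip_force: 0.0
```

Run:
```python
from h import *
plan(.46,.095,.045,0)
m=camera_model("wrist");im=camera("wrist")[:,:,::-1];cv2.imwrite("pics/w2.png",im)
h=cv2.cvtColor(im,cv2.COLOR_BGR2HSV)
for c in blobs(cv2.inRange(h,(105,140,40),(130,255,255)),300):
    mm=cv2.moments(c);p=(mm["m10"]/mm["m00"],mm["m01"]/mm["m00"]);print(p,onz("wrist",p,.085,m),cv2.boundingRect(c),[onz("wrist",(q,p[1]),.085,m)[1] for q in (cv2.boundingRect(c)[0],cv2.boundingRect(c)[0]+cv2.boundingRect(c)[2])])
```

```text
grasp pt [0.4592 0.0961 0.2695] rpy [-1.7995e+02  9.2100e+00  1.7000e-01] shift shares [ 1.83  0.06 11.08] turn rz shares 0.04 j6 96.8 dyaw -0.2
(315.43560295324033, 180.01585999453104) [0.46124495 0.09675849] (291, 156, 50, 49) [np.float64(0.11701801831173292), np.float64(0.07556699161144279)]
```

View pics/w2.png

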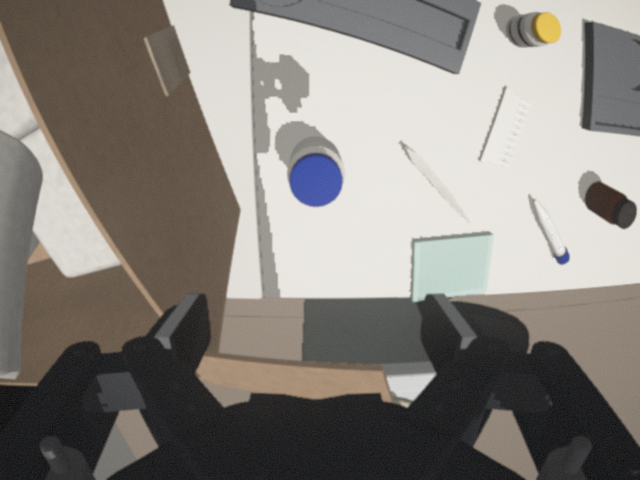

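Run:
```python
from h import *
for p,z in(((380,372),.25),((380,372),.22),((205,357),.19),((300,366),.22),((238,210),0),((150,0),0)):print(p,z,onz("wrist",p,z))
```

```text
(380, 372) 0.25 [0.4100494  0.06246475]
(380, 372) 0.22 [0.37969196 0.05509649]
(205, 357) 0.19 [0.36184297 0.1745175 ]
(300, 366) 0.22 [0.3858124  0.10407908]
(238, 210) 0 [0.40381913 0.18122551]
(150, 0) 0 [0.6434325  0.26899171]
```

Cap is at (316,180), giving a vial centre of (0.461, 0.0967), in line with the top view; the flap edge is ~70 mm behind it. Descending.

Emit:
step_arm(increments=[[0.17, 0, 0.99, 0, 0, 0], [0.17, 0, 0.99, 0, 0, 0], [0.17, 0, 0.99, 0, 0, 0], [0.17, 0, 0.99, 0, 0, 0], [0.17, 0, 0.99, 0, 0, 0], [0.17, 0, 0.99, 0, 0, 0], [0.17, 0, 0.99, 0, 0, 0], [0.17, 0, 0.99, 0, 0, 0], [0.17, 0, 0.99, 0, 0, 0], [0.17, 0, 0.99, 0, 0, 0], [0.17, 0, 0.99, 0, 0, 0], [0, 0, 0, 0, 0, 0]])

```text
time: 4.17
position: [0.4851, 0.0926, 0.1979]
eef_rot: [179.9, 9.6, -0.1]
force: [-0.7, 0.3, -0.1]
opening: 0.0851
grip_force: 0.0
```

Emit:
step_arm(increments=[[0, 0, 0, 0, 0, 0], [0, 0, 0, 0, 0, 0], [0, 0, 0, 0, 0, 0], [0, 0, 0, 0, 0, 0], [0, 0, 0, 0, 0, 0], [0, 0, 0, 0, 0, 0], [0, 0, 0, 0, 0, 0], [0, 0, 0, 0, 0, 0]], grip=1)

```text
time: 4.83
position: [0.4871, 0.0936, 0.2038]
eef_rot: [180.0, 9.0, -0.0]
force: [0.8, -2.4, 5.4]
opening: 0.0507
grip_force: 26.8
```

Run:
```python
from h import *
plan(.649,.128,.1,0);print(observe()["opening"],observe()["grip_force"])
```

```text
grasp pt [0.463  0.0936 0.0507] rpy [ 1.7999e+02  8.9700e+00 -1.0000e-02] shift shares [ 8.8  -1.72 -3.89] turn rz shares -0.0 j6 96.2 dyaw 0.0
0.05073701953622126 26.845695466327015
```

Emit:
step_arm(increments=[[-0.16, 0, -0.98, 0, 0, 0], [-0.16, 0, -0.98, 0, 0, 0], [-0.16, 0, -0.98, 0, 0, 0], [-0.16, 0, -0.98, 0, 0, 0]], newtons=35)

```text
time: 5.17
position: [0.4861, 0.0937, 0.2825]
eef_rot: [180.0, 9.2, 0.0]
force: [0.3, -0.3, 0.2]
opening: 0.0503
grip_force: 37.2
```

Run:
```python
from h import *
import pickle
def tri(a,b):
    c1,d1=ray("top",a);c2,d2=ray("scene",b);d1/=np.linalg.norm(d1);d2/=np.linalg.norm(d2)
    s=np.linalg.lstsq(np.stack([d1,-d2],1),c2-c1,rcond=None)[0];p,q=c1+s[0]*d1,c2+s[1]*d2
    return (p+q)/2,np.linalg.norm(p-q)
print("lamp",tri((180,44),(402,47)),tri((92,44),(344,39)))
m=pickle.load(open("w1.pkl","rb"))
for p in((111,50),(497,75),(91,15),(282,43),(260,116),(75,79),(424,36),(553,48),(557,157),(430,157)):print(p,onz("wrist",p,.018,m).round(4))
plan(.651,.128,.13,0);print(observe()["opening"],observe()["grip_force"])
```

```text
lamp (array([0.75709131, 0.08064906, 0.27653452]), np.float64(0.038766206452712934)) (array([0.74149812, 0.21267976, 0.27497399]), np.float64(0.0009299857627753954))
(111, 50) [0.6508 0.1298]
(497, 75) [ 0.6175 -0.2938]
(91, 15) [0.701  0.1619]
(282, 43) [ 0.6371 -0.0644]
(260, 116) [ 0.5613 -0.0424]
(75, 79) [0.6246 0.1809]
(424, 36) [ 0.6506 -0.2097]
(553, 48) [ 0.6634 -0.3726]
(557, 157) [ 0.5335 -0.3801]
(430, 157) [ 0.522 -0.217]
grasp pt [0.4615 0.0937 0.1295] rpy [180.     9.16   0.  ] shift shares [ 9.35 -1.71 -1.53] turn rz shares 0.0 j6 96.4 dyaw -0.0
0.05031723571820067 37.18499133574369
```

Lamp head front edge is at x≈0.74, z≈0.275, close to the pocket: so I'll swing the tool half a turn about the vertical (lean towards the base) while clear of the box.

Emit:
step_arm(increments=[[0.82, 0.83, -0.13, 0, 0, 0], [0.82, 0.83, -0.13, 0, 0, 0], [0.82, 0.83, -0.13, 0, 0, 0], [0, 0, 0, -0.16, 0, -0.985], [0, 0, 0, -0.16, 0, -0.985], [0, 0, 0, -0.16, 0, -0.985], [0, 0, 0, -0.16, 0, -0.985], [0, 0, 0, -0.16, 0, -0.985], [0, 0, 0, -0.16, 0, -0.985], [0, 0, 0, -0.16, 0, -0.985], [0, 0, 0, -0.16, 0, -0.985], [0, 0, 0, -0.16, 0, -0.985]])

```text
time: 6.17
position: [0.536, 0.044, 0.2814]
eef_rot: [180.0, 9.2, 41.4]
force: [0.2, 0.2, -1.3]
opening: 0.0505
grip_force: 37.2
```

Emit:
step_arm(increments=[[0, 0, 0, -0.16, 0, -0.985], [0, 0, 0, -0.16, 0, -0.985], [0, 0, 0, -0.16, 0, -0.985], [0, 0, 0, -0.16, 0, -0.985], [0, 0, 0, -0.16, 0, -0.985], [0, 0, 0, -0.16, 0, -0.985], [0, 0, 0, -0.16, 0, -0.985], [0, 0, 0, -0.16, 0, -0.985], [0, 0, 0, -0.16, 0, -0.985], [0, 0, 0, -0.16, 0, -0.985], [0, 0, 0, -0.16, 0, -0.985], [0, 0, 0, -0.16, 0, -0.985]])

```text
time: 7.17
position: [0.536, 0.044, 0.2814]
eef_rot: [179.9, 9.2, 96.3]
force: [0.9, -0.8, -0.7]
opening: 0.0503
grip_force: 37.2
```

Emit:
step_arm(increments=[[0, 0, 0, -0.16, 0, -0.985], [0, 0, 0, -0.16, 0, -0.985], [0, 0, 0, -0.16, 0, -0.985], [0, 0, 0, -0.16, 0, -0.985], [0, 0, 0, -0.16, 0, -0.985], [0, 0, 0, -0.16, 0, -0.985], [0, 0, 0, -0.16, 0, -0.985], [0, 0, 0, -0.16, 0, -0.985], [0, 0, 0, -0.16, 0, -0.985], [0, 0, 0, -0.16, 0, -0.985], [0, 0, 0, -0.16, 0, -0.985], [0, 0, 0, -0.16, 0, -0.985]])

```text
time: 8.17
position: [0.536, 0.044, 0.2814]
eef_rot: [180.0, 9.3, 151.2]
force: [-0.6, 0.0, -1.1]
opening: 0.0505
grip_force: 37.2
```

Emit:
step_arm(increments=[[0, 0, 0, -0.16, 0, -0.985], [0, 0, 0, -0.16, 0, -0.985], [0, 0, 0, -0.16, 0, -0.985], [0, 0, 0, -0.16, 0, -0.985], [0, 0, 0, -0.16, 0, -0.985], [0, 0, 0, -0.16, 0, -0.985], [0, 0, 0, -0.05, 0, -0.3], [0, 0, 0, 0, 0, 0]])

```text
time: 8.83
position: [0.536, 0.0439, 0.2814]
eef_rot: [180.0, 9.3, 179.8]
force: [-0.9, -0.1, -0.3]
opening: 0.0505
grip_force: 37.2
```

Run:
```python
from h import *
plan(.648,.128,.13,180);print(observe()["opening"],observe()["grip_force"],observe()["joint_pos"].round(0))
```

```text
grasp pt [0.561  0.0438 0.1284] rpy [180.     9.28 179.82] shift shares [-4.29  4.22  0.62] turn rz shares -0.04 j6 -89.0 dyaw 0.2
0.050535047297945695 37.214649159723194 [  1.   7.  91.  -0.  73. -89.]
```

Emit:
step_arm(increments=[[-0.86, 0.85, 0.12, 0, 0, 0], [-0.86, 0.85, 0.12, 0, 0, 0], [-0.86, 0.85, 0.12, 0, 0, 0], [-0.86, 0.85, 0.12, 0, 0, 0], [-0.86, 0.85, 0.12, 0, 0, 0], [0, 0, 0, 0, 0, 0], [0, 0, 0, 0, 0, 0]])

```text
time: 9.42
position: [0.6235, 0.1293, 0.2827]
eef_rot: [-180.0, 9.2, 179.8]
force: [-0.2, -0.2, -1.4]
opening: 0.0503
grip_force: 37.2
```

Run:
```python
from h import *
plan(.648,.129,.0595,180)
m=camera_model("wrist");cv2.imwrite("pics/w3.png",camera("wrist")[:,:,::-1])
for a in np.linspace(0,2*np.pi,9)[:-1]:print(proj("wrist",np.array([.650+.033*np.cos(a),.129+.033*np.sin(a),.018]),m).round(0),end=" ")
```

```text
grasp pt [0.6484 0.1292 0.1297] rpy [-179.99    9.23  179.8 ] shift shares [ 0.58 -0.01  3.46] turn rz shares -0.04 j6 -80.9 dyaw 0.2
[314. 264.] [349. 251.] [365. 219.] [351. 185.] [314. 170.] [277. 185.] [264. 219.] [280. 251.]
```

View pics/w3.png

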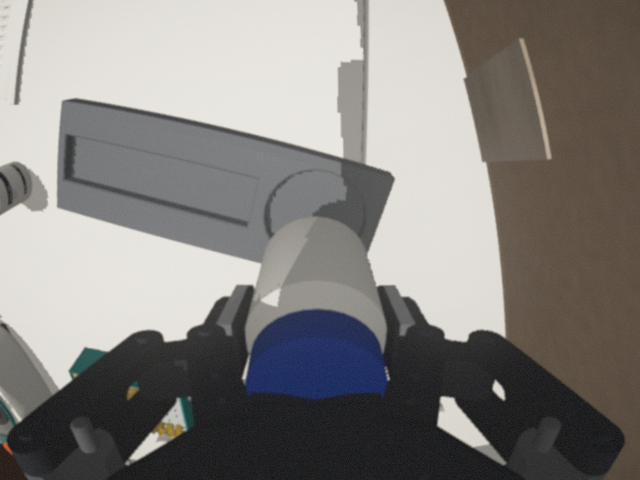

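The pocket rim spans u 265–365 with its top at v≈169, matching the prediction (264–365, 170); the vial is held upright above it. Lowering.

Emit:
step_arm(increments=[[0.14, 0, 0.86, 0, 0, 0], [0.14, 0, 0.86, 0, 0, 0], [0.14, 0, 0.86, 0, 0, 0], [0.1, 0, 0.6, 0, 0, 0], [0.04, 0, 0.25, 0, 0, 0], [0, 0, 0, 0, 0, 0], [0, 0, 0, 0, 0, 0]])

```text
time: 10.05
position: [0.6234, 0.1283, 0.2146]
eef_rot: [180.0, 9.3, 179.7]
force: [-0.7, -0.1, 0.1]
opening: 0.0504
grip_force: 37.2
```

Run:
```python
from h import *
plan(.648,.129,.0587,180);print(observe()["force"].round(1))
```

```text
grasp pt [0.6486 0.1282 0.0617] rpy [179.99   9.35 179.74] shift shares [0.05 0.04 0.14] turn rz shares -0.06 j6 -80.8 dyaw 0.3
[-0.7 -0.1  0.1]
```

Emit:
step_arm(increments=[[0.02, 0, 0.08, 0, 0, 0], [0.01, 0, 0.08, 0, 0, 0], [0, 0, 0, 0, 0, 0], [0, 0, 0, 0, 0, 0]])

```text
time: 10.38
position: [0.6236, 0.1286, 0.2117]
eef_rot: [180.0, 9.4, 179.8]
force: [-0.0, -0.5, 3.6]
opening: 0.05
grip_force: 37.6
```

Emit:
step_arm(increments=[[0, 0, 0, 0, 0, 0], [0, 0, 0, 0, 0, 0], [0, 0, 0, 0, 0, 0], [0, 0, 0, 0, 0, 0], [0, 0, 0, 0, 0, 0], [0, 0, 0, 0, 0, 0]], grip=-1)

```text
time: 10.88
position: [0.6232, 0.1286, 0.2103]
eef_rot: [-180.0, 9.3, 179.8]
force: [-0.4, -0.1, 0.5]
opening: 0.0856
grip_force: 0.0
```

Emit:
step_arm(increments=[[-0.1, 0, -0.6, 0, 0, 0], [-0.15, 0, -0.95, 0, 0, 0], [-0.15, 0, -0.95, 0, 0, 0], [-0.15, 0, -0.95, 0, 0, 0], [-0.15, 0, -0.95, 0, 0, 0], [-0.15, 0, -0.95, 0, 0, 0], [0.3, 0, -0.9, 0, 1, 0], [0.3, 0, -0.9, 0, 1, 0], [0.8, 0, 0, 0, 0, 0], [0.8, 0, 0, 0, 0, 0], [0, 0, 0, 0, 0, 0]])

```text
time: 11.8
position: [0.573, 0.129, 0.3546]
eef_rot: [180.0, 0.2, 179.8]
force: [1.0, 0.2, -0.1]
opening: 0.0854
grip_force: 0.0
```

Run:
```python
from h import *
plan(.386,-.197,.17,180);print(observe()["force"].round(1))
a=camera("wrist")[:,:,::-1];b=camera("top")[:,:,::-1];cv2.imwrite("pics/c1.png",np.hstack([cv2.resize(a,(480,360)),cv2.resize(b[110:290,150:310],(320,360))]))
```

```text
grasp pt [0.5734 0.129  0.1996] rpy [1.7998e+02 1.7000e-01 1.7980e+02] shift shares [  9.32 -16.33   1.45] turn rz shares -0.04 j6 -80.7 dyaw 0.2
[ 1.   0.2 -0.1]
```

View pics/c1.png

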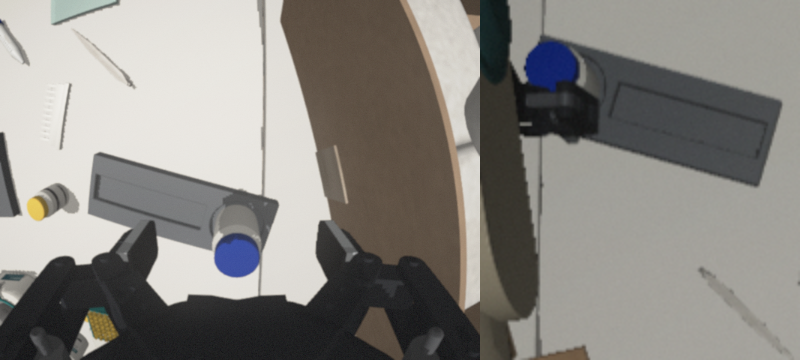

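The large vial stands in the round pocket (blue cap at (550,65) in the right crop, directly over the pocket). Next the tube.

Emit:
step_arm(increments=[[0.55, -0.96, 0, 0, 0, 0], [0.55, -0.96, 0, 0, 0, 0], [0.55, -0.96, 0, 0, 0, 0], [0.55, -0.96, 0, 0, 0, 0], [0.55, -0.96, 0, 0, 0, 0], [0.55, -0.96, 0, 0, 0, 0], [0.55, -0.96, 0, 0, 0, 0], [0.55, -0.96, 0, 0, 0, 0], [0.55, -0.96, 0, 0, 0, 0], [0.55, -0.96, 0, 0, 0, 0], [0.55, -0.96, 0, 0, 0, 0], [0.55, -0.96, 0, 0, 0, 0]])

```text
time: 12.9
position: [0.4414, -0.1023, 0.3532]
eef_rot: [-180.0, 0.1, 179.8]
force: [0.2, -0.1, 0.4]
opening: 0.0856
grip_force: 0.0
```

Emit:
step_arm(increments=[[0.55, -0.96, 0, 0, 0, 0], [0.55, -0.96, 0, 0, 0, 0], [0.55, -0.96, 0, 0, 0, 0], [0.55, -0.96, 0, 0, 0, 0], [0.55, -0.96, 0, 0, 0, 0], [0, 0, 0, 0, 0, 1], [0, 0, 0, 0, 0, 1], [0, 0, 0, 0, 0, 1], [0, 0, 0, 0, 0, 1], [0, 0, 0, 0, 0, 1], [0, 0, 0, 0, 0, 1], [0, 0, 0, 0, 0, 1]])

```text
time: 13.9
position: [0.3866, -0.1973, 0.3531]
eef_rot: [179.9, 0.1, 147.4]
force: [-0.4, -0.1, 0.4]
opening: 0.0855
grip_force: 0.0
```

Emit:
step_arm(increments=[[0, 0, 0, 0, 0, 1], [0, 0, 0, 0, 0, 1], [0, 0, 0, 0, 0, 1], [0, 0, 0, 0, 0, 1], [0, 0, 0, 0, 0, 1], [0, 0, 0, 0, 0, 1], [0, 0, 0, 0, 0, 1], [0, 0, 0, 0, 0, 1], [0, 0, 0, 0, 0, 1], [0, 0, 0, 0, 0, 1], [0, 0, 0, 0, 0, 1], [0, 0, 0, 0, 0, 1]])

```text
time: 14.9
position: [0.3866, -0.1974, 0.3531]
eef_rot: [179.9, 0.0, 92.4]
force: [0.1, -0.8, -0.1]
opening: 0.0852
grip_force: 0.0
```

Emit:
step_arm(increments=[[0, 0, 0, 0, 0, 1], [0, 0, 0, 0, 0, 1], [0, 0, 0, 0, 0, 1], [0, 0, 0, 0, 0, 1], [0, 0, 0, 0, 0, 1], [0, 0, 0, 0, 0, 1], [0, 0, 0, 0, 0, 1], [0, 0, 0, 0, 0, 1], [0, 0, 0, 0, 0, 1], [0, 0, 0, 0, 0, 1], [0, 0, 0, 0, 0, 1], [0, 0, 0, 0, 0, 0]])

```text
time: 15.9
position: [0.3865, -0.1973, 0.353]
eef_rot: [179.9, -0.1, 42.1]
force: [-0.4, -0.4, 0.2]
opening: 0.0854
grip_force: 0.0
```

Run:
```python
from h import *
plan(.386,-.197,.0275,42.3);print(observe()["force"].round(1),observe()["joint_pos"].round(0))
m=camera_model("wrist");cv2.imwrite("pics/w4.png",camera("wrist")[:,:,::-1])
for p in([.42657,-.1598,.01],[.34553,-.23365,.01]):print(proj("wrist",np.array(p),m))
```

```text
grasp pt [ 0.3869 -0.1973  0.198 ] rpy [ 1.799e+02 -9.000e-02  4.209e+01] shift shares [-0.04 -0.06  8.53] turn rz shares -0.05 j6 16.0 dyaw 0.2
[-0.4 -0.4  0.2] [-32. -11.  99.   0.  91.  16.]
[314.8388699 153.4150534]
[315.39333469 276.78489223]
```

View pics/w4.png

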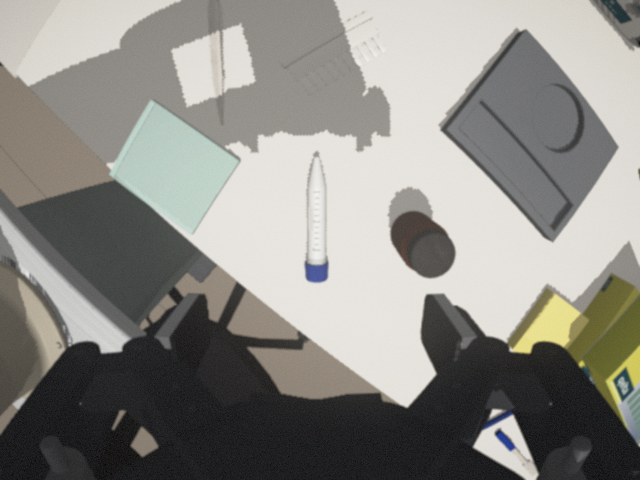

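Tube lies along the image axis, tip (316,152), cap end (316,283), centred between the fingers; the brown vial is close on the right, so I half-close before descending.

Emit:
step_arm(increments=[[0, 0, 0.8, 0, 0, 0], [0, 0, 0.8, 0, 0, 0], [0, 0, 0.8, 0, 0, 0], [0, 0, 0.8, 0, 0, 0], [0, 0, 0.8, 0, 0, 0], [0, 0, 0.8, 0, 0, 0], [0, 0, 0.8, 0, 0, 0], [0, 0, 0.8, 0, 0, 0], [0, 0, 0.8, 0, 0, 0], [0, 0, 0.8, 0, 0, 0], [0, 0, 0.5, 0, 0, 0], [0, 0, 0, 0, 0, 0]], grip=-0.2, newtons=25)

```text
time: 16.95
position: [0.386, -0.1967, 0.1807]
eef_rot: [-179.9, -0.0, 42.4]
force: [-0.4, -0.3, -0.3]
opening: 0.0513
grip_force: 0.0
```

Emit:
step_arm(increments=[[0, 0, 0, 0, 0, 0], [0, 0, 0, 0, 0, 0], [0, 0, 0, 0, 0, 0], [0, 0, 0, 0, 0, 0], [0, 0, 0, 0, 0, 0], [0, 0, 0, 0, 0, 0], [0, 0, 0, 0, 0, 0]], grip=1)

```text
time: 17.53
position: [0.387, -0.1972, 0.1838]
eef_rot: [179.8, -0.1, 42.3]
force: [-0.4, -0.7, 6.8]
opening: 0.0131
grip_force: 27.0
```

Run:
```python
from h import *
plan(.6155,.019,.1,73);print(observe()["opening"])
m=camera_model("wrist");cv2.imwrite("pics/w5.png",camera("wrist")[:,:,::-1])
```

```text
grasp pt [ 0.3876 -0.1974  0.0288] rpy [ 1.7979e+02 -1.2000e-01  4.2270e+01] shift shares [15.72 -0.33 -3.53] turn rz shares -6.7 j6 15.8 dyaw 30.7
0.013091257586774995
```

Emit:
step_arm(increments=[[0, 0, -1, 0, 0, 0], [0, 0, -1, 0, 0, 0], [0, 0, -1, 0, 0, 0], [0, 0, -1, 0, 0, 0], [0.98, -0.02, 0, 0, 0, 0], [0.98, -0.02, 0, 0, 0, 0], [0.98, -0.02, 0, 0, 0, 0], [0.98, -0.02, 0, 0, 0, 0], [0.98, -0.02, 0, 0, 0, 0], [0.98, -0.02, 0, 0, 0, 0], [0.98, -0.02, 0, 0, 0, 0], [0.98, -0.02, 0, 0, 0, 0]])

```text
time: 18.58
position: [0.5008, -0.0883, 0.2628]
eef_rot: [179.9, -0.1, 42.3]
force: [-0.3, 0.4, -0.9]
opening: 0.0133
grip_force: 26.2
```

Emit:
step_arm(increments=[[0.98, -0.02, 0, 0, 0, 0], [0.98, -0.02, 0, 0, 0, 0], [0.98, -0.02, 0, 0, 0, 0], [0.98, -0.02, 0, 0, 0, 0], [0.98, -0.02, 0, 0, 0, 0], [0.98, -0.02, 0, 0, 0, 0], [0.98, -0.02, 0, 0, 0, 0], [0.98, -0.02, 0, 0, 0, 0], [0, 0, 0, 0, 0, -0.96], [0, 0, 0, 0, 0, -0.96], [0, 0, 0, 0, 0, -0.96], [0, 0, 0, 0, 0, -0.96]])

```text
time: 19.58
position: [0.6141, 0.0189, 0.2628]
eef_rot: [179.9, -0.0, 60.1]
force: [0.9, -0.0, 1.4]
opening: 0.0129
grip_force: 26.2
```

Emit:
step_arm(increments=[[0, 0, 0, 0, 0, -0.96], [0, 0, 0, 0, 0, -0.96], [0, 0, 0, 0, 0, -0.94], [0, 0, 0, 0, 0, 0], [0, 0, 0, 0, 0, 0]])

```text
time: 20.0
position: [0.614, 0.0188, 0.2629]
eef_rot: [179.9, -0.0, 72.8]
force: [0.1, -0.5, 0.2]
opening: 0.0129
grip_force: 26.2
```

Run:
```python
from h import *
plan(.616,.0195,.0378,73);print(observe()["opening"])
m=camera_model("wrist");cv2.imwrite("pics/w6.png",camera("wrist")[:,:,::-1])
y=np.array([np.cos(np.radians(73)),np.sin(np.radians(73)),0]);x=np.array([y[1],-y[0],0]);c=np.array([.6275,.056,.018])
for a,b in((-.017,-.11),(.017,-.11),(.017,.034),(-.017,.034)):print(proj("wrist",c+a*x+b*y,m).round(0))
```

```text
grasp pt [0.6143 0.0188 0.1079] rpy [ 1.7991e+02 -3.0000e-02  7.2850e+01] shift shares [0.06 0.07 3.51] turn rz shares -0.03 j6 15.5 dyaw 0.2
0.012912833288431251
[295. 350.]
[345. 350.]
[350. 128.]
[290. 128.]
```

View pics/w6.png

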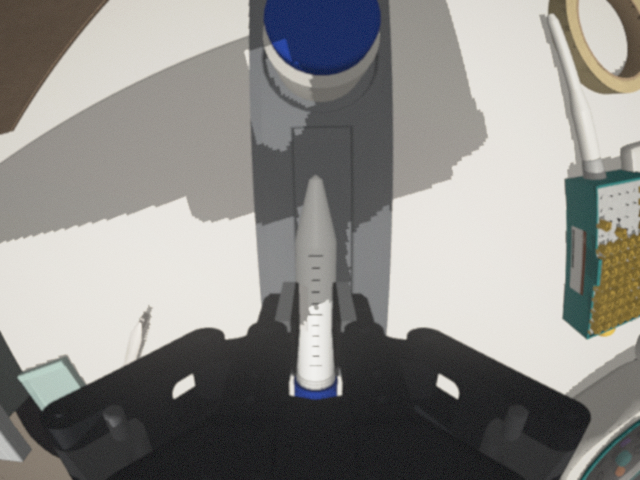

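The groove's far end is at v=127, u 293–352, about 1 mm right of the prediction; the tube hangs straight over it. Correct and lower.

Emit:
step_arm(increments=[[0.06, 0.13, 0.8, 0, 0, 0], [0, 0, 0.8, 0, 0, 0], [0, 0, 0.8, 0, 0, 0], [0, 0, 0.6, 0, 0, 0], [0, 0, 0.3, 0, 0, 0], [0, 0, 0.15, 0, 0, 0], [0, 0, 0, 0, 0, 0], [0, 0, 0, 0, 0, 0]])

```text
time: 20.72
position: [0.6174, 0.0191, 0.195]
eef_rot: [179.8, -0.1, 73.0]
force: [0.2, 0.1, 0.3]
opening: 0.0129
grip_force: 26.2
```

Run:
```python
from h import *
plan(.616,.0195,.0368,73);print(observe()["force"])
```

```text
grasp pt [0.6179 0.0191 0.04  ] rpy [ 1.7981e+02 -6.0000e-02  7.2960e+01] shift shares [-0.01 -0.1   0.16] turn rz shares -0.01 j6 15.4 dyaw 0.0
[0.15339478 0.08302875 0.27833799]
```

Emit:
step_arm(increments=[[0, 0, 0.07, 0, 0, 0], [0, 0, 0.07, 0, 0, 0], [0, 0, 0, 0, 0, 0], [0, 0, 0, 0, 0, 0]])

```text
time: 21.05
position: [0.6173, 0.0191, 0.1919]
eef_rot: [179.8, -0.1, 73.0]
force: [0.5, 0.0, 1.1]
opening: 0.013
grip_force: 26.4
```

Emit:
step_arm(increments=[[0, 0, 0, 0, 0, 0], [0, 0, 0, 0, 0, 0], [0, 0, 0, 0, 0, 0], [0, 0, 0, 0, 0, 0], [0, 0, 0, 0, 0, 0]], grip=-0.4)

```text
time: 21.47
position: [0.6171, 0.0191, 0.1912]
eef_rot: [179.9, -0.0, 73.0]
force: [0.9, -0.1, 0.1]
opening: 0.0595
grip_force: 0.0
```

Emit:
step_arm(increments=[[0, 0, -0.5, 0, 0, 0], [0, 0, -1, 0, 0, 0], [0, 0, -1, 0, 0, 0], [0, 0, -1, 0, 0, 0], [0, 0, -1, 0, 0, 0], [0, 0, -1, 0, 0, 0], [0, 0, -1, 0, 0, 0], [0, 0, -1, 0, 0, 0], [0, 0, 0, 0, 0, 0]], grip=-1)

```text
time: 22.22
position: [0.6171, 0.0191, 0.3475]
eef_rot: [179.4, -0.2, 73.0]
force: [-0.5, 0.7, 1.5]
opening: 0.0853
grip_force: 0.0
```

Run:
```python
from h import *
plan(.616,-.121,.19,73);print(observe()["force"])
cv2.imwrite("pics/w7.png",camera("wrist")[:,:,::-1])
```

```text
grasp pt [0.6188 0.0191 0.1925] rpy [ 1.794e+02 -1.700e-01  7.298e+01] shift shares [-6.74  1.92  0.13] turn rz shares -0.01 j6 15.4 dyaw 0.0
[-0.54825721  0.7091463   1.47351631]
```

View pics/w7.png

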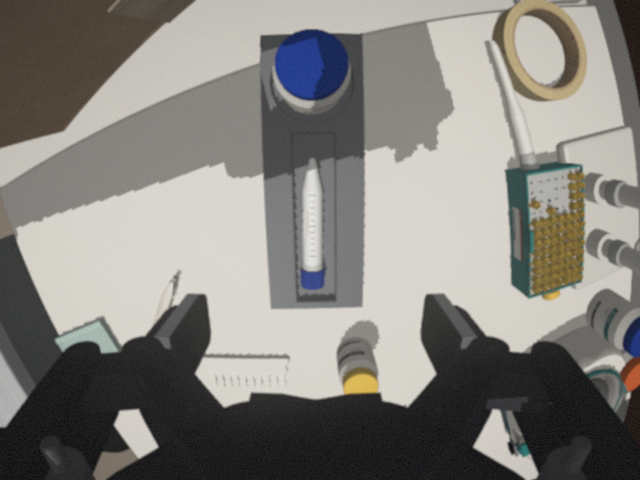

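The tube lies in the groove (u 302–325 within 293–337, v 160–290 within 132–300) and the large vial stands in its pocket. Now the small vial.

Emit:
step_arm(increments=[[-0.96, 0.27, 0, 0, 0, 0], [-0.96, 0.27, 0, 0, 0, 0], [-0.96, 0.27, 0, 0, 0, 0], [-0.96, 0.27, 0, 0, 0, 0], [-0.96, 0.27, 0, 0, 0, 0], [-0.96, 0.27, 0, 0, 0, 0], [-0.96, 0.27, 0, 0, 0, 0], [0, 0, 0, 0, 0, 0], [0, 0, 0, 0, 0, 0]])

```text
time: 23.02
position: [0.6133, -0.1212, 0.3401]
eef_rot: [-180.0, -0.0, 72.9]
force: [-0.0, 0.1, -0.7]
opening: 0.0854
grip_force: 0.0
```

Run:
```python
from h import *
import pickle
plan(.616,-.121,.035,73)
def caps(im,m):
    h=cv2.cvtColor(im,cv2.COLOR_BGR2HSV)
    for c in blobs(cv2.inRange(h,(12,140,80),(32,255,255)),150):
        (u,v),r=cv2.minEnclosingCircle(c);print((u,v,r),onz("wrist",(u,v),.062,m))
m=camera_model("wrist");im=camera("wrist")[:,:,::-1];caps(im,m);cv2.imwrite("pics/w8.png",im)
print("w1");caps(cv2.imread("pics/w1.png"),pickle.load(open("w1.pkl","rb")))
```

```text
grasp pt [ 0.6134 -0.1211  0.1851] rpy [-1.800e+02 -4.000e-02  7.288e+01] shift shares [0.04 0.13 7.5 ] turn rz shares -0.03 j6 2.6 dyaw 0.1
(321.68890380859375, 235.65185546875, 20.699243545532227) [ 0.61669521 -0.12093794]
(548.2721557617188, 155.3607635498047, 9.884318351745605) [ 0.80106361 -0.1110724 ]
(551.0, 123.5, 28.11148452758789) [ 0.80963106 -0.08775102]
(549.0, 113.0, 28.071435928344727) [ 0.80983055 -0.07956853]
(548.5, 102.0, 27.572731018066406) [ 0.81174471 -0.0712785 ]
(546.0, 90.0, 28.160354614257812) [ 0.81206537 -0.06193064]
(545.5, 80.0, 27.518274307250977) [ 0.81401676 -0.05435366]
(543.5, 69.5, 27.540977478027344) [ 0.81474394 -0.04616645]
(540.5, 59.5, 28.504484176635742) [ 0.81448924 -0.03821074]
w1
(337.5, 51.0, 16.286596298217773) [ 0.61766903 -0.11758469]
```

Emit:
step_arm(increments=[[0.04, 0.15, 0.8, 0, 0, 0], [0, 0, 0.9, 0, 0, 0], [0, 0, 0.9, 0, 0, 0], [0, 0, 0.9, 0, 0, 0], [0, 0, 0.9, 0, 0, 0], [0, 0, 0.9, 0, 0, 0], [0, 0, 0.9, 0, 0, 0], [0, 0, 0.8, 0, 0, 0], [0, 0, 0.5, 0, 0, 0], [0, 0, 0, 0, 0, 0], [0, 0, 0, 0, 0, 0]])

```text
time: 23.98
position: [0.617, -0.1199, 0.1912]
eef_rot: [179.9, -0.0, 73.0]
force: [0.5, -0.5, 0.1]
opening: 0.0855
grip_force: 0.0
```

Emit:
step_arm(increments=[[0, 0, 0, 0, 0, 0], [0, 0, 0, 0, 0, 0], [0, 0, 0, 0, 0, 0], [0, 0, 0, 0, 0, 0], [0, 0, 0, 0, 0, 0], [0, 0, 0, 0, 0, 0], [0, 0, 0, 0, 0, 0], [0, 0, 0, 0, 0, 0]], grip=1, newtons=30)

```text
time: 24.65
position: [0.6172, -0.1206, 0.1922]
eef_rot: [179.8, -0.0, 73.0]
force: [-0.9, 0.9, 5.4]
opening: 0.0352
grip_force: 30.4
```

Run:
```python
from h import *
plan(.6155,-.295,.12,73);print(observe()["opening"])
```

```text
grasp pt [ 0.6178 -0.1207  0.0372] rpy [ 1.7981e+02 -4.0000e-02  7.2970e+01] shift shares [-8.36  2.46 -4.14] turn rz shares -0.01 j6 2.6 dyaw 0.0
0.03521716670706981
```

Emit:
step_arm(increments=[[0, 0, -1, 0, 0, 0], [0, 0, -1, 0, 0, 0], [0, 0, -1, 0, 0, 0], [0, 0, -1, 0, 0, 0], [-0.93, 0.27, 0, 0, 0, 0], [-0.93, 0.27, 0, 0, 0, 0], [-0.93, 0.27, 0, 0, 0, 0], [-0.93, 0.27, 0, 0, 0, 0], [-0.93, 0.27, 0, 0, 0, 0], [0, 0, 0, 0, 0, 0]])

```text
time: 25.48
position: [0.6148, -0.2206, 0.2705]
eef_rot: [179.9, 0.0, 72.8]
force: [-0.8, 0.7, -0.1]
opening: 0.0349
grip_force: 30.1
```

Run:
```python
from h import *
for p in((497,135),(605,165),(555,0)):print(p,onz("top",p,0),onz("top",p,.2))
print(onz("scene",(575,375),0),onz("scene",(604,200),.2))
plan(.6155,-.295,.046,73)
m=camera_model("wrist");cv2.imwrite("pics/w9.png",camera("wrist")[:,:,::-1])
print(proj("wrist",np.array([.6155,-.295,.018]),m))
```

```text
(497, 135) [ 0.68627035 -0.43986758] [ 0.63021956 -0.36913416]
(605, 165) [ 0.62764354 -0.64019254] [ 0.58368228 -0.52814979]
(555, 0) [ 0.95193598 -0.56046224] [ 0.84110184 -0.46486081]
[ 0.6616414  -0.45944389] [ 0.70671628 -0.41090327]
grasp pt [ 0.6149 -0.2207  0.1155] rpy [1.7993e+02 3.0000e-02 7.2780e+01] shift shares [-3.54  1.12  3.48] turn rz shares -0.05 j6 -5.8 dyaw 0.2
[349.27760482 344.51407857]
```

View pics/w9.png

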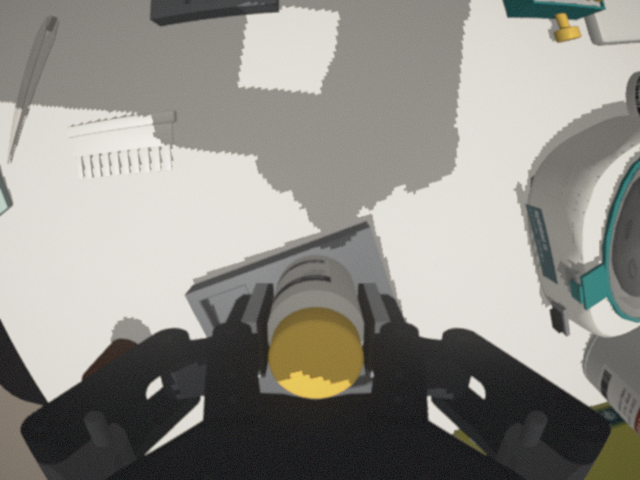

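The vial is held upright at (316,345); the square tray's near corner regions show at (190,290)–(370,220). The yellow box is 16 cm from the pocket, clear. Proceed over the pocket and lower.

Emit:
step_arm(increments=[[-0.89, 0.28, 0, 0, 0, 0], [-0.89, 0.28, 0, 0, 0, 0], [-0.88, 0.28, 0, 0, 0, 0], [-0.88, 0.28, 0, 0, 0, 0], [0, 0, 0.8, 0, 0, 0], [0, 0, 0.8, 0, 0, 0], [0, 0, 0.8, 0, 0, 0], [0, 0, 0.6, 0, 0, 0], [0, 0, 0.3, 0, 0, 0], [0, 0, 0.1, 0, 0, 0], [0, 0, 0, 0, 0, 0], [0, 0, 0, 0, 0, 0]])

```text
time: 26.53
position: [0.6166, -0.2915, 0.2044]
eef_rot: [179.8, -0.0, 73.0]
force: [-1.1, 0.2, 0.2]
opening: 0.0353
grip_force: 30.1
```

Run:
```python
from h import *
plan(.6155,-.295,.0452,73);print(observe()["force"])
```

```text
grasp pt [ 0.6171 -0.2917  0.0494] rpy [ 1.798e+02 -2.000e-02  7.299e+01] shift shares [-0.18 -0.03  0.21] turn rz shares -0.0 j6 -11.4 dyaw 0.0
[-1.12262678  0.19128196  0.2296906 ]
```

Emit:
step_arm(increments=[[-0.15, 0, 0.1, 0, 0, 0], [0, 0, 0.1, 0, 0, 0], [0, 0, 0.03, 0, 0, 0], [0, 0, 0, 0, 0, 0], [0, 0, 0, 0, 0, 0]])

```text
time: 26.95
position: [0.6155, -0.295, 0.2002]
eef_rot: [179.8, 0.0, 73.0]
force: [-1.5, -0.5, 5.5]
opening: 0.0346
grip_force: 30.6
```

Emit:
step_arm(increments=[[0, 0, 0, 0, 0, 0], [0, 0, 0, 0, 0, 0], [0, 0, 0, 0, 0, 0], [0, 0, 0, 0, 0, 0], [0, 0, 0, 0, 0, 0], [0, 0, 0, 0, 0, 0]], grip=-1)

```text
time: 27.45
position: [0.6154, -0.2945, 0.1985]
eef_rot: [179.9, -0.0, 73.0]
force: [0.4, -0.4, 0.1]
opening: 0.0853
grip_force: 0.0
```

Emit:
step_arm(increments=[[0, 0, -0.5, 0, 0, 0], [0, 0, -1, 0, 0, 0], [0, 0, -1, 0, 0, 0], [0, 0, -1, 0, 0, 0], [0, 0, -1, 0, 0, 0], [0, 0, -1, 0, 0, 0], [0, 0, -1, 0, 0, 0], [0, 0, -1, 0, 0, 0], [0, 0, 0, 0, 0, 0]])

```text
time: 28.2
position: [0.6152, -0.2946, 0.3554]
eef_rot: [179.4, 0.1, 73.0]
force: [0.5, 0.3, 0.9]
opening: 0.0853
grip_force: 0.0
```

Run:
```python
from h import *
plan(.435,-.038,.19,46);print(observe()["force"])
m=camera_model("wrist");cv2.imwrite("pics/w10.png",camera("wrist")[:,:,::-1])
import pickle;pickle.dump(m,open("w10.pkl","wb"))
```

```text
grasp pt [ 0.6167 -0.2952  0.2004] rpy [1.7937e+02 7.0000e-02 7.2970e+01] shift shares [  9.64 -12.46   0.37] turn rz shares 5.88 j6 -11.7 dyaw -27.0
[0.45508712 0.30145326 0.87450537]
```

View pics/w10.png

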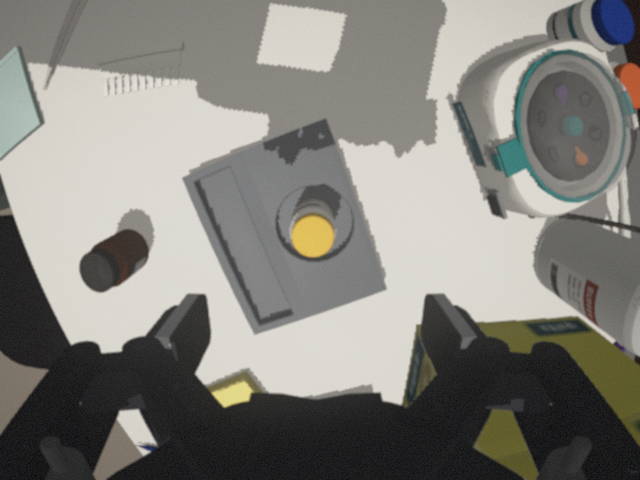

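Small vial stands in the square tray's pocket (cap at (312,236)); the groove's corners are near (196,183), (232,167), (292,313), (258,326).

Run:
```python
from h import *
import pickle
m=pickle.load(open("w10.pkl","rb"))
P=[onz("wrist",p,.018,m) for p in((196,183),(232,167),(292,313),(258,326))]
print(np.round(P,4),np.mean(P,0));L=(P[0]+P[1])/2-(P[2]+P[3])/2;print(np.linalg.norm(L),np.degrees(np.arctan2(L[1],L[0])))
T=[onz("wrist",p,.018,m) for p in((183,178),(327,119),(386,288),(256,333))];print("tray",np.mean(T,0),np.degrees(np.arctan2(*(T[0]-T[3])[::-1])),np.degrees(np.arctan2(*(T[1]-T[2])[::-1])))
```

```text
[[ 0.5291 -0.2348]
 [ 0.5639 -0.2322]
 [ 0.5709 -0.374 ]
 [ 0.5356 -0.3781]] [ 0.54988797 -0.30478381]
0.14266517868298953 92.71831988983584
tray [ 0.5903749  -0.30146794] 94.25361594349877 93.3126866520698
```

Emit:
step_arm(increments=[[0.74, -0.95, 0, 0, 0, 0], [0.74, -0.95, 0, 0, 0, 0], [0.74, -0.95, 0, 0, 0, 0], [0.74, -0.95, 0, 0, 0, 0], [0.74, -0.95, 0, 0, 0, 0], [0.74, -0.95, 0, 0, 0, 0], [0.74, -0.95, 0, 0, 0, 0], [0.74, -0.95, 0, 0, 0, 0], [0.74, -0.95, 0, 0, 0, 0], [0.74, -0.95, 0, 0, 0, 0], [0.74, -0.95, 0, 0, 0, 0], [0.74, -0.95, 0, 0, 0, 0]], grip=0)

```text
time: 29.25
position: [0.448, -0.057, 0.3472]
eef_rot: [180.0, -0.0, 73.0]
force: [0.6, 0.5, -0.2]
opening: 0.0428
grip_force: 0.0
```

Emit:
step_arm(increments=[[0.74, -0.95, 0, 0, 0, 0], [0, 0, 0, 0, 0, 0.98], [0, 0, 0, 0, 0, 0.98], [0, 0, 0, 0, 0, 0.98], [0, 0, 0, 0, 0, 0.98], [0, 0, 0, 0, 0, 0.98], [0, 0, 0, 0, 0, 0.98], [0, 0, 0, 0, 0, 0], [0, 0, 0, 0, 0, 0]])

```text
time: 30.0
position: [0.435, -0.0382, 0.3476]
eef_rot: [180.0, -0.0, 46.2]
force: [-0.5, -0.4, -0.4]
opening: 0.0425
grip_force: 0.0
```

Run:
```python
from h import *
plan(.4353,-.0381,.0265,46)
m=camera_model("wrist");im=camera("wrist")[:,:,::-1];cv2.imwrite("pics/w11.png",im)
for p in([.4789,.0072,.008],[.3916,-.0833,.008]):print(proj("wrist",np.array(p),m))
```

```text
grasp pt [ 0.4351 -0.0382  0.1926] rpy [ 1.7998e+02 -4.0000e-02  4.6150e+01] shift shares [0.  0.  8.3] turn rz shares 0.03 j6 34.0 dyaw -0.2
[316.87702367 143.41314359]
[316.43209892 286.01810677]
```

View pics/w11.png

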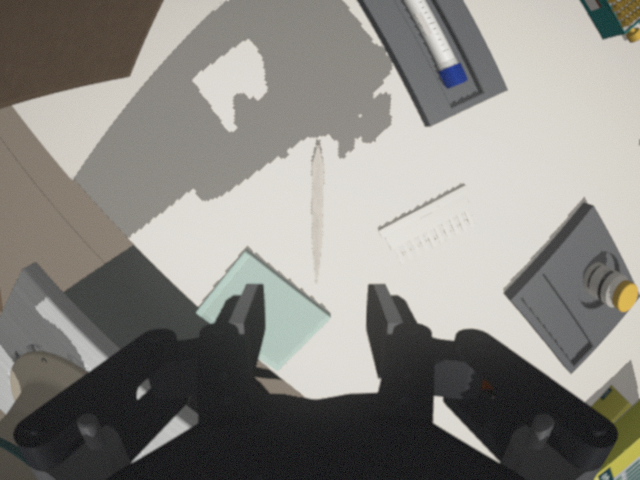

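Tweezers run vertically at u≈317, v 140–283, as predicted and centred between fingers; the plate stays clear. Descend and pinch.

Emit:
step_arm(increments=[[0, 0.04, 0.8, 0, 0, 0.03], [0, 0, 0.8, 0, 0, 0], [0, 0, 0.8, 0, 0, 0], [0, 0, 0.8, 0, 0, 0], [0, 0, 0.8, 0, 0, 0], [0, 0, 0.8, 0, 0, 0], [0, 0, 0.8, 0, 0, 0], [0, 0, 0.8, 0, 0, 0], [0, 0, 0.8, 0, 0, 0], [0, 0, 0.7, 0, 0, 0], [0, 0, 0.4, 0, 0, 0], [0, 0, 0, 0, 0, 0]])

```text
time: 31.05
position: [0.4354, -0.0387, 0.1805]
eef_rot: [-179.9, 0.0, 45.9]
force: [0.3, 1.0, 0.9]
opening: 0.0425
grip_force: 0.0
```

Emit:
step_arm(increments=[[0, 0, 0, 0, 0, 0], [0, 0, 0, 0, 0, 0], [0, 0, 0, 0, 0, 0], [0, 0, 0, 0, 0, 0], [0, 0, 0, 0, 0, 0], [0, 0, 0, 0, 0, 0], [0, 0, 0, 0, 0, 0]], grip=1, newtons=30)

```text
time: 31.63
position: [0.4365, -0.0388, 0.1833]
eef_rot: [179.8, -0.1, 45.9]
force: [-0.5, 0.7, 5.4]
opening: 0.0073
grip_force: 30.1
```

Run:
```python
from h import *
plan(.5495,-.303,.11,93.3);print(observe()["opening"])
```

```text
grasp pt [ 0.4371 -0.0389  0.0283] rpy [ 1.7983e+02 -1.4000e-01  4.5890e+01] shift shares [-5.56 13.24 -4.06] turn rz shares -10.34 j6 34.2 dyaw 47.4
0.007308130296630823
```

Emit:
step_arm(increments=[[0, 0, -1, 0, 0, 0], [0, 0, -1, 0, 0, 0], [0, 0, -1, 0, 0, 0], [0, 0, -1, 0, 0, 0], [-0.4, 0.945, 0, 0, 0, 0], [-0.4, 0.945, 0, 0, 0, 0], [-0.4, 0.945, 0, 0, 0, 0], [-0.4, 0.945, 0, 0, 0, 0], [-0.4, 0.945, 0, 0, 0, 0], [-0.4, 0.945, 0, 0, 0, 0], [-0.4, 0.945, 0, 0, 0, 0], [-0.4, 0.945, 0, 0, 0, 0]])

```text
time: 32.63
position: [0.5002, -0.191, 0.2622]
eef_rot: [179.9, -0.1, 45.9]
force: [-0.5, -0.1, -0.8]
opening: 0.007
grip_force: 29.3
```

Emit:
step_arm(increments=[[0, 0, 0, 0, 0, -0.94], [0, 0, 0, 0, 0, -0.94], [0, 0, 0, 0, 0, -0.94], [0, 0, 0, 0, 0, -0.94], [0, 0, 0, 0, 0, -0.94], [0, 0, 0, 0, 0, -0.94], [0, 0, 0, 0, 0, -0.94], [0, 0, 0, 0, 0, -0.94], [0, 0, 0, 0, 0, -0.94], [0, 0, 0, 0, 0, -0.94], [0, 0, 0, 0, 0, -0.94], [0, 0, 0, 0, 0, 0]])

```text
time: 33.63
position: [0.4999, -0.1899, 0.2622]
eef_rot: [179.9, -0.0, 93.4]
force: [0.3, -0.6, -0.5]
opening: 0.0075
grip_force: 29.3
```

Run:
```python
from h import *
plan(.5495,-.303,.11,93.3);print(observe()["opening"])
```

```text
grasp pt [ 0.5002 -0.1899  0.1072] rpy [179.9   -0.    93.43] shift shares [-5.79  2.12 -0.14] turn rz shares 0.03 j6 -28.2 dyaw -0.1
0.007475329622332203
```

Emit:
step_arm(increments=[[-0.96, 0.35, 0, 0, 0, 0], [-0.96, 0.35, 0, 0, 0, 0], [-0.96, 0.35, 0, 0, 0, 0], [-0.96, 0.35, 0, 0, 0, 0], [-0.97, 0.36, 0, 0, 0, 0], [-0.97, 0.36, 0, 0, 0, 0], [0, 0, 0, 0, 0, 0], [0, 0, 0, 0, 0, 0]])

```text
time: 34.3
position: [0.5489, -0.3036, 0.2619]
eef_rot: [179.9, -0.0, 93.1]
force: [0.1, -0.5, -0.8]
opening: 0.0071
grip_force: 29.3
```

Run:
```python
from h import *
plan(.5495,-.303,.038,93.3)
m=camera_model("wrist");cv2.imwrite("pics/w12.png",camera("wrist")[:,:,::-1])
a=np.radians(93.3);y=np.array([np.cos(a),np.sin(a),0]);x=np.array([y[1],-y[0],0]);c=np.array([.5495,-.303,.018])
for p,q in((-.017,.072),(.017,.072),(.017,0),(-.017,0)):print(proj("wrist",c+p*x+q*y,m).round(0))
```

```text
grasp pt [ 0.5491 -0.3035  0.1069] rpy [ 1.7992e+02 -3.0000e-02  9.3110e+01] shift shares [0.02 0.02 3.45] turn rz shares -0.04 j6 -35.4 dyaw 0.2
[288. 131.]
[347. 131.]
[346. 252.]
[290. 252.]
```

View pics/w12.png

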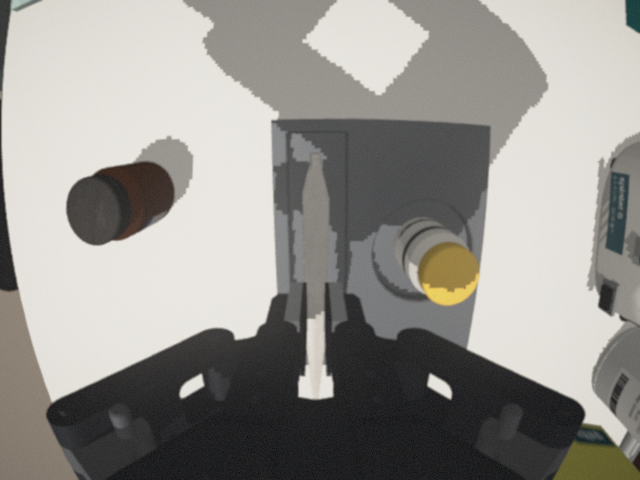

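The groove shows at u 288–347, end v=131, exactly as predicted, with the tweezers centred over it. Lowering.

Emit:
step_arm(increments=[[0.02, 0.02, 0.8, 0, 0, 0], [0, 0, 0.8, 0, 0, 0], [0, 0, 0.8, 0, 0, 0], [0, 0, 0.6, 0, 0, 0], [0, 0, 0.3, 0, 0, 0], [0, 0, 0.15, 0, 0, 0], [0, 0, 0, 0, 0, 0], [0, 0, 0, 0, 0, 0]])

```text
time: 35.02
position: [0.5497, -0.3025, 0.1945]
eef_rot: [179.8, 0.0, 93.3]
force: [-0.2, -0.2, -0.6]
opening: 0.0069
grip_force: 29.3
```

Run:
```python
from h import *
plan(.5495,-.303,.0365,93.3);print(observe()["force"])
```

```text
grasp pt [ 0.5502 -0.3026  0.0395] rpy [1.7982e+02 5.0000e-02 9.3280e+01] shift shares [-0.02 -0.03  0.15] turn rz shares -0.0 j6 -35.5 dyaw 0.0
[-0.20462034 -0.16288272 -0.55983499]
```

Emit:
step_arm(increments=[[0, 0, 0.06, 0, 0, 0], [0, 0, 0.06, 0, 0, 0], [0, 0, 0, 0, 0, 0], [0, 0, 0, 0, 0, 0]])

```text
time: 35.35
position: [0.5495, -0.3026, 0.1915]
eef_rot: [179.8, 0.0, 93.3]
force: [-0.6, 0.5, 0.8]
opening: 0.0072
grip_force: 29.4
```

Emit:
step_arm(increments=[[0, 0, 0, 0, 0, 0], [0, 0, 0, 0, 0, 0], [0, 0, 0, 0, 0, 0], [0, 0, 0, 0, 0, 0]], grip=0.2)

```text
time: 35.68
position: [0.5494, -0.3025, 0.1912]
eef_rot: [179.9, 0.0, 93.3]
force: [-0.1, 0.4, 0.0]
opening: 0.0342
grip_force: 0.0
```

Emit:
step_arm(increments=[[0, 0, -0.5, 0, 0, 0], [0, 0, -1, 0, 0, 0], [0, 0, -1, 0, 0, 0], [0, 0, -1, 0, 0, 0], [0, 0, -1, 0, 0, 0], [0, 0, -1, 0, 0, 0], [0, 0, -1, 0, 0, 0], [0, 0, -1, 0, 0, 0], [0, 0, -1, 0, 0, 0], [0, 0, 0, 0, 0, 0]])

```text
time: 36.52
position: [0.5492, -0.3026, 0.3674]
eef_rot: [179.5, 0.3, 93.3]
force: [0.3, 0.1, 1.0]
opening: 0.0341
grip_force: 0.0
```

Run:
```python
from h import *
print(observe()["force"],observe()["time"])
a=camera("wrist")[:,:,::-1];b=camera("top")[:,:,::-1][100:340,150:480];cv2.imwrite("pics/w13.png",np.hstack([a[60:420,120:520],cv2.resize(b,(400,360))]))
```

```text
[0.31720022 0.06017314 1.02157855] 36.5167
```

View pics/w13.png

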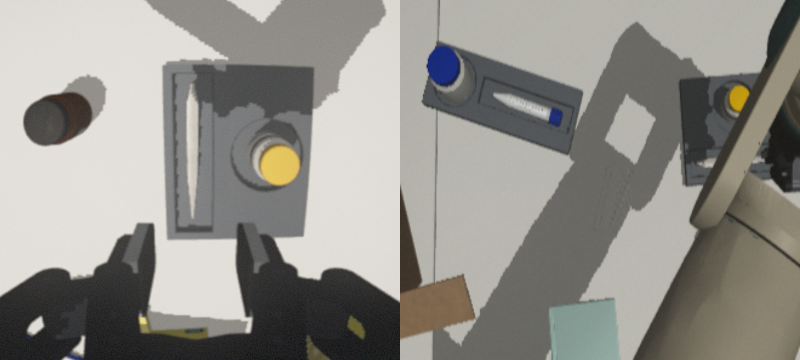

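The tweezers lie fully in the groove (u≈193, v 80–222 in the left crop), and the small vial stands in its pocket. On the right, the large vial and tube sit in the long tray, and the brown vial hasn't moved.

```bash
python3 -c "
from rig import *
print(hand_in())"
```

```text
the job is handed in; nothing more can be done
None
```

Both kits are made up and the job was handed in at about 36.6 s: the last pictures show all four items in their recesses, both vials upright and the brown vial still in place; the hand-in returned no verdict.

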